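Pair a counterweight on the beam balance

ROBOT

A 6-joint arm with a two-finger parallel gripper is mounted at the origin on a cart in front of the work surface, level with it; the furniture and walls round the work are solid. World frame = base frame: x ahead of the robot, y to its left, z up, the work surface at z = 0. Lengths are in mm, angles in rad, forces in N, time in s.
With the tool pointing down it reaches from about 350 to 775 mm from the base axis. Payload 7.3 kg.
Tool frame: the origin (TCP) lies at the very end of the fingers, on their centre line; the grasp point (between the pads) lies behind it (bot.grip_point_offset is the z of the grasp point in the tool frame, in mm); z points along the fingers, y is the line along which they close (so a half turn about z gives the same grasp; the last joint's range is limited). The gripper opens to 92 mm and grips with 3 to 60 N. Pads are 19 mm wide; open, the fingers measure 130 mm over their backs; the gripper's body (75 mm by 190 mm) begins 47 mm behind the grasp point.
Start: joints at [1.031, 0.342, 1.524, -0, 1.275, -0.146], TCP at [201.43, 484.841, 226.741] pointing down, gripper open.
Joint ranges: [-2.53, 2.53], [-0.77, 2.02], [0.04, 2.7], [-1, 4.14], [0.28, 2.66], [-3.11, 3.11]. Speed limits (rad/s): [2.57, 2.57, 3.14, 3.14, 3.14, 3.14].

INTERFACE

Orientations are given as [roll, pitch, yaw] about the fixed x, y, z axes, in that order (R = Rz(yaw) Ry(pitch) Rx(roll)).
In Python, from plant import bot gives the robot as it stands. The module is installed in compiled form; this text tells all that it offers.
- The arm moves only by the shell command python3 -m crank 'ROWS'. ROWS is JSON, a list that holds one entry, the list of rows, each a list of 5 numbers: the opening, from 0 (shut) to 1 (fully open), then the shift along the tool's x, y, z in cm, then the turn about the tool's z in degrees. In form: [[[claw, x, y, z, turn], ...]]. A call has exactly 10 rows; each row is the pose to reach, as a shift and turn from the pose commanded when the call began, along the tool's axes at that moment; what a row does not reach only later rows make up. A row lasts 1/10 s, in which the tool goes at most 50 mm and 8.59 degrees, less where a joint would pass 70% of its speed; a pose out of reach is approached as far as the arm can. A call with a gripper value outside its range is refused whole. The fingers move at their own pace and stop on an object; the grip force is fixed at half the most. Time passes only in rows, so rows that repeat a pose let the fingers close, or fill a call up. It gives the time, the measured TCP pose, the force, the opening and the grip force at its end, in the units of the state.
- bot.get_obs(): the state, without advancing time (a new reading comes with each control period).
- bot.capture(name): name is "side" or "top" or "wrist"; returns (picture, depth): 420x560x3 uint8, red, green, blue; 420x560 float32, mm along the optical axis (not along the pixel's ray), 0 where there is no reading.
- bot.calibration(name): a dict with "vertical_fov" (degrees; the focal length in pixels is half the picture's height over the tangent of half this angle, whatever the lens; pixels are square), "cx", "cy" (the principal point, pixels), "rvec" (rotation vector, rad) and "tvec" (3), from world to camera coordinates, as OpenCV has them; the wrist camera has in their place "tool_from_camera" (4x4, takes a point from camera to tool coordinates, whose origin is the TCP and whose axes are the flange's). Camera axes: x right, y down, z forward; pixel columns grow to the right and rows downward; lengths in mm; the calibration is good to about 2 mm. The wrist camera is an equidistant fisheye: a pixel r from the principal point sees the ray r / f radians off the axis. A picture is of the moment at which its call begins: read the wrist's pose just before it. calibration takes no time and is no camera call.
- bot.close_job(): hands the job in; it is judged then, once.
The state is a dict: "time": time; "joint_positions": joint angles; "dq": joint speeds; "tau": joint torques, N m; "tool_pos": TCP position; "tcp_rot": TCP orientation; "contact_force": force on the tool from outside, world axes, zero at the start; "moment": the same for the moment, N m; "grip_width": finger opening in mm; "finger_force": force on a finger pad.
Only numpy, scipy, OpenCV 4.12 (cv2) and the standard library are available. Lean on these libraries where they do the work, as an engineer would, in place of code of your own. Each camera call takes 0.05 s, during which the arm holds its last target. There are 200 camera calls.

TASK

Check the loose counterweight against the one already hanging on the beam balance. Its two ends look alike, but one end is loaded and much heavier than the other: hang it by its collar in the empty fork of the beam with the heavy end down, so that the beam comes to rest level, and let go. The weight that hangs there already must stay in its fork.

Things in the scene. Friction and masses are not known exactly. Their poses are not given: they have to be found in the camera images.
- weight: loose counterweight: aluminium box tube 46 x 46 x 180 mm, black end plugs, square steel collar 74 x 74 x 8 mm round its middle. Origin at its middle, y along the tube. 0.70 kg; a steel core is shut in one end with 1 to 2 mm play: the centre of mass lies 35 to 40 mm off the middle, towards +y or -y at random; nothing shows which. Lies level on the bearer, middle 68 mm above the bench
- bearer: fixed notched wooden bearer under the loose weight: 158 mm long (its y, along the tube), 30 mm wide (narrower than the tube), top 45 mm above the bench, on a plywood foot 70 x 200 x 12 mm; a 46 mm wide notch at its middle leaves room for the collar. Origin on the bench under its centre
- hung_weight: the counterweight that already hangs in the left fork: same shape and mass (0.70 kg), but here z is along the tube (heavy end at -z). Origin at its middle
- stand: fixed grey stand of the balance: base plate 150 x 140 x 12 mm, post 170 mm high behind the beam. Origin on the bench under the beam's middle; y along the beam to its left end, x away from the open side of the forks. The beam's pivot (along x) is 150 mm above the origin
- beam (a joint): beam angle about the stand's x axis, rad: 0 level, positive raises the left (+y) end, stops at -0.2 and 0.2. Turns freely, lightly damped. With one weight it rests on a stop, empty right end high; about 7 N presses that end level. Weights sit rigidly on the forks: with both heavy end down the beam settles level, with one wrong way up it tips to a stop
- fork_left (a point): the same for the left (+y) fork, at x -50, y +120 mm from the stand. A weight goes in upright from the front (-x) with its collar above the lips, then down until the collar sits on the prongs. The beam bar behind the forks rises 3 mm above this point
- fork_right (a point): where a weight's middle rests in the right (-y) fork, empty at the start; moves with the beam; level: 162 mm above the bench, at x -50, y -120 mm from the stand; axes as the stand's, tilted with the beam. Fork: 5 mm plate, top 4 mm below this point; slot 52 mm wide, open to -x (robot side), ends 28 mm behind the point; prongs reach 52 mm in front, lips 5 mm high at their tips, 40 mm in front

How it is judged:
By the outcome, as a careful person would: the job done as asked, in the order asked, and still so for the second after the job is handed in, with the robot touching nothing.
It also fails if it takes over 67 s, if anything falls off the work surface, if the arm or the gripper's body presses on something with over 40 N, if the wrist force passes 120 N, or if a joint passes its speed limit or range.

## Working session

There is one attempt and no reset: what is moved stays moved. The work goes in short steps, Python scripts to look and compute and a shell command to move; the robot and the scene stay as the last step left them, time stands still between calls to the robot, and variables do not carry over. Pictures are saved under pics/ and viewed, at most 14 in all, crops included, and the job is handed in when it is done.

```bash
mkdir -p pics; cat > h.py <<'E'
import numpy as np, cv2
from plant import bot
from scipy.spatial.transform import Rotation as R
def cam(n):
    c=bot.calibration(n); f=210/np.tan(np.radians(c["vertical_fov"])/2); return c,f
def cloud(n):
    s=bot.get_obs(); im,d=bot.capture(n); c,f=cam(n)
    v,u=np.mgrid[0:420,0:560]; x=(u-c["cx"])/f; y=(v-c["cy"])/f
    if n=="wrist":
        r=np.hypot(x,y)+1e-9; k=np.tan(np.minimum(r,1.5))/r; x=x*k;y=y*k
    P=np.stack([x*d,y*d,d],-1)
    if n=="wrist":
        T=np.array(c["tool_from_camera"]); P=P@T[:3,:3].T+T[:3,3]
        P=P@R.from_euler("xyz",s["tcp_rot"]).as_matrix().T+np.array(s["tool_pos"])
    else:
        Rm=cv2.Rodrigues(np.array(c["rvec"],float))[0]; P=(P-np.array(c["tvec"]).ravel())@Rm
    P[d<=0]=np.nan
    return im,d,P
E
python3 - <<'E'
from h import *
print(bot.get_obs(), bot.grip_point_offset)
a=[]
for n in("side","top"):
    im,d,P=cloud(n); np.savez(f"pics/{n}.npz",im=im,P=P); cv2.imwrite(f"pics/{n}0.png",im[...,::-1]); print(bot.calibration(n))
print(bot.calibration("wrist"))
E
```

```text
{'time': 0.0, 'joint_positions': array([ 1.03102901e+00,  3.42722839e-01,  1.52499169e+00, -7.79635996e-06,
        1.27539075e+00, -1.45980447e-01]), 'dq': array([-0.00063452,  0.00050578,  0.00243929,  0.00030939,  0.00040439,
       -0.00136066]), 'tau': array([ 6.90835941e-05, -4.31248283e+01, -2.44219923e+01,  7.16757146e-02,
        5.59485052e-02, -1.42291224e-04]), 'tool_pos': array([201.20404045, 484.48824129, 226.05373638]), 'tcp_rot': array([-3.14009502e+00, -2.12655394e-04,  2.74780790e+00]), 'contact_force': array([0.58018191, 0.16964746, 0.01081487]), 'moment': array([ 0.00566449, -0.00847972, -0.02023986]), 'finger_force': 0.0, 'grip_width': 91.64445049079535} -18.8
{'vertical_fov': 45.457647873701106, 'cx': 285.2979054192666, 'cy': 208.06415162366457, 'rvec': array([ 2.13706206, -0.30840417,  0.16341303]), 'tvec': array([-539.75006753,  183.85191309, 1260.20638023])}
{'vertical_fov': 44.32596154871814, 'cx': 291.28537961234514, 'cy': 205.6079276770643, 'rvec': array([ 2.14404736, -2.18225093,  0.13143073]), 'tvec': array([  23.37672082,  561.74577377, 1328.07413558])}
{'vertical_fov': 65.70646984690485, 'cx': 278.4330487862034, 'cy': 206.40798870642524, 'tool_from_camera': array([[-1.29212330e-04, -9.50146727e-01, -3.11803113e-01,
         8.54168360e+01],
       [ 9.99999989e-01, -1.44856203e-04,  2.70116560e-05,
        -2.38072266e-01],
       [-7.08316514e-05, -3.11803106e-01,  9.50146735e-01,
        -1.57963632e+02],
       [ 0.00000000e+00,  0.00000000e+00,  0.00000000e+00,
         1.00000000e+00]])}
```

View pics/side0.png

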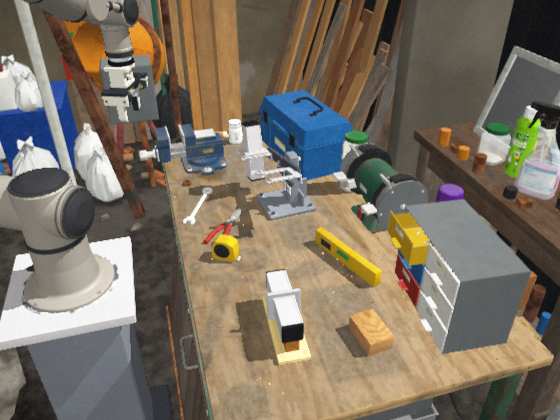

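View pics/top0.png

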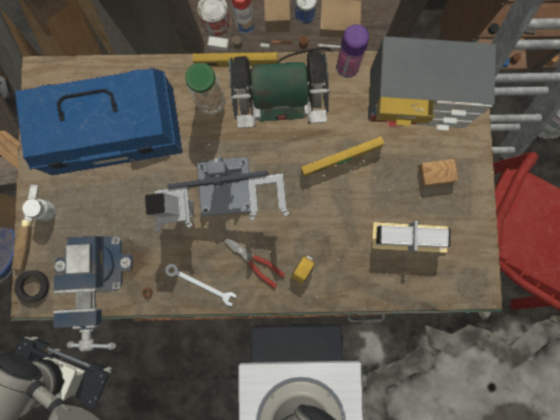

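The top view shows the weight at about (413,237) on its bearer, with its tube along the image row. The stand is at (225,187), the empty fork at (268,195) opening toward the robot, and the hung weight at (160,205). In the side view the weight is at (285,310) and the fork at (275,175). Next I'll measure them.

```bash
python3 - <<'E'
from h import *
z=np.load("pics/top.npz"); im=z["im"]; P=z["P"]
def box(u0,u1,v0,v1,lo,hi):
    Q=P[v0:v1,u0:u1].reshape(-1,3); I=im[v0:v1,u0:u1].reshape(-1,3)
    m=(Q[:,2]>lo)&(Q[:,2]<hi); return Q[m],I[m]
def rect(Q,t):
    r=cv2.minAreaRect(Q[:,:2].astype(np.float32)); print(t,len(Q),np.round(r[0],1),np.round(r[1],1),round(r[2],2),"z",np.round(np.percentile(Q[:,2],[5,50,95]),1))
Q,I=box(365,460,215,260,83,98); rect(Q,"tube top")
Q,I=box(365,460,215,260,99,115); rect(Q,"collar"); print(Q.mean(0))
Q,I=box(365,460,215,260,6,18); rect(Q,"foot")
Q,I=box(190,260,150,225,6,18); rect(Q,"base")
Q,I=box(243,295,170,225,160,230); rect(Q,"fork R")
Q,I=box(160,280,165,195,130,230); m=I.max(1)<90; rect(Q[m],"bar")
Q,I=box(140,200,180,225,190,280); m=I.max(1)<60;rect(Q,"hung"); rect(Q[m],"hungplug")
cv2.imwrite("pics/c.png",cv2.resize(im[145:235,135:300,::-1],None,fx=4.5,fy=4.5,interpolation=2))
E
```

```text
tube top 1263 [ 474.1 -294.4] [181.2  72.6] 86.31 z [86.4 91.  95.3]
collar 111 [ 473.7 -293.6] [ 9.4 72.4] 85.61 z [100.  104.2 108.6]
[ 473.33236982 -293.65525762  104.2780446 ]
foot 569 [ 476.5 -310.3] [245.  114.8] 88.94 z [ 6.7 11.3 16.3]
base 1911 [619.3 189.1] [201.3 177.3] 0.46 z [ 7.2 12.1 16.4]
fork R 870 [574.1  74.8] [113.8  98.7] 6.34 z [171.9 181.7 191.7]
bar 697 [619.6 193.9] [ 51.3 248.2] 11.26 z [139.6 161.2 186.6]
hung 554 [550.6 320.1] [46.1 52.6] 4.43 z [197.1 224.5 230.8]
hungplug 332 [549.5 323.6] [43.8 41.8] 0.5 z [221.1 226.2 231.3]
```

View pics/c.png

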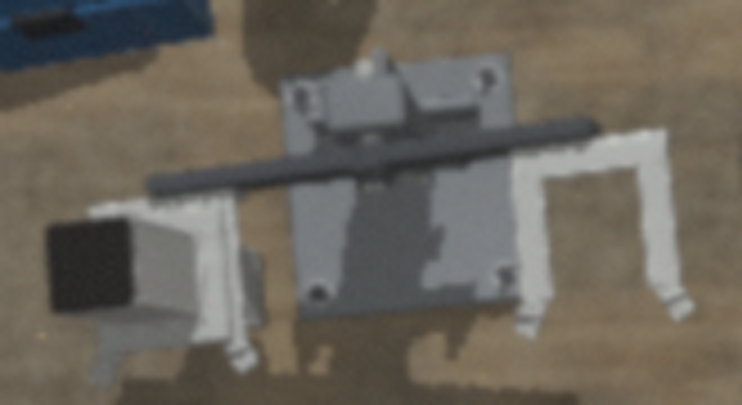

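The crop shows the empty fork's slot opening toward the robot, with prongs at crop (530,250) and (660,230) and lips at their tips. The stand is yawed slightly. I'll refine the fork pose and the tube axis.

```bash
python3 - <<'E'
from h import *
z=np.load("pics/top.npz"); im=z["im"]; P=z["P"]
def rect(Q,t):
    r=cv2.minAreaRect(Q[:,:2].astype(np.float32)); print(t,len(Q),np.round(r[0],1),np.round(r[1],1),round(r[2],2))
# fork: white pixels, high
v,u=np.mgrid[0:420,0:560]
m=(u>243)&(u<295)&(v>168)&(v<222)&(P[...,2]>160)&(P[...,2]<215)&(im.min(-1)>125)
Q=P[m]; A=np.c_[Q[:,:2],np.ones(len(Q))]; c=np.linalg.lstsq(A,Q[:,2],rcond=None)[0]
print("plane dz/dx,dz/dy",c[:2]," tilt dir deg",np.degrees(np.arctan2(-c[1],-c[0])),np.median(abs(A@c-Q[:,2]))); rect(Q,"forkwhite"); k=A@c
# prong centre lines: project by ray onto fitted plane
C,f=cam("top"); Rm=cv2.Rodrigues(C["rvec"])[0]; o=-Rm.T@C["tvec"].ravel()
U=u[m];V=v[m]; D=np.c_[(U-C["cx"])/f,(V-C["cy"])/f,np.ones(len(U))]@Rm
s=(c[2]+c[0]*o[0]+c[1]*o[1]-o[2])/(D[:,2]-c[0]*D[:,0]-c[1]*D[:,1]); X=o+D*s[:,None]
rect(X,"fork on plane")
for x0 in range(515,620,8):
    y=np.sort(X[abs(X[:,0]-x0)<4][:,1]); 
    if len(y)<4: continue
    g=np.split(y,np.where(np.diff(y)>6)[0]+1); print(x0,[(round(a[0],1),round(a[-1],1)) for a in g],"z",round(c[0]*x0+c[1]*75+c[2],1))
# base plate direction via ray on z=12
m2=(u>190)&(u<260)&(v>150)&(v<225)&(abs(P[...,2]-12)<5)&(im.max(-1).astype(int)-im.min(-1)<22)&(im.min(-1)>85); rect(P[m2],"base grey")
# tube top 
m3=(u>365)&(u<460)&(v>215)&(v<260)&(abs(P[...,2]-91)<6)&(im.min(-1)>110); T=P[m3]; 
w,V2=np.linalg.eigh(np.cov(T[:,:2].T)); print("tube ax",np.degrees(np.arctan2(V2[1,1],V2[0,1])),T.mean(0)); rect(T,"tube white")
m4=(u>365)&(u<460)&(v>215)&(v<260)&(P[...,2]>84)&(P[...,2]<98); T=P[m4];w,V2=np.linalg.eigh(np.cov(T[:,:2].T)); print("tube all ax",np.degrees(np.arctan2(V2[1,1],V2[0,1])),T.mean(0))
E
```

```text
plane dz/dx,dz/dy [-0.00226163 -0.2018526 ]  tilt dir deg 89.35806330426975 1.6242690404703524
forkwhite 652 [568.3  71.1] [99.7 90.4] 5.01
fork on plane 652 [568.   70.9] [99.5 90.4] 4.8
515 [(np.float64(104.9), np.float64(112.1))] z 181.2
523 [(np.float64(22.3), np.float64(31.6)), (np.float64(100.0), np.float64(112.0))] z 181.1
531 [(np.float64(22.2), np.float64(38.5)), (np.float64(97.6), np.float64(112.0))] z 181.1
539 [(np.float64(26.8), np.float64(43.1)), (np.float64(95.1), np.float64(109.5))] z 181.1
547 [(np.float64(28.9), np.float64(43.0)), (np.float64(95.1), np.float64(109.4))] z 181.1
555 [(np.float64(28.8), np.float64(42.9)), (np.float64(97.3), np.float64(111.8))] z 181.1
563 [(np.float64(30.9), np.float64(45.1)), (np.float64(97.3), np.float64(111.7))] z 181.0
571 [(np.float64(30.8), np.float64(45.0)), (np.float64(97.2), np.float64(111.6))] z 181.0
579 [(np.float64(30.8), np.float64(44.9)), (np.float64(99.5), np.float64(114.0))] z 181.0
587 [(np.float64(32.9), np.float64(47.1)), (np.float64(99.4), np.float64(113.9))] z 181.0
595 [(np.float64(32.8), np.float64(47.0)), (np.float64(96.9), np.float64(113.9))] z 181.0
603 [(np.float64(32.7), np.float64(113.8))] z 181.0
611 [(np.float64(34.9), np.float64(113.7))] z 180.9
619 [(np.float64(34.8), np.float64(72.8))] z 180.9
base grey 1173 [623.  192.6] [151.  140.2] 4.06
tube ax 86.07037839981416 [ 474.08702913 -294.00994961   91.03081221]
tube white 1153 [ 474.2 -294.5] [170.5  46.2] 86.18
tube all ax 86.13603685448747 [ 473.9200599  -293.79195897   90.99662631]
```

```bash
cat >> h.py <<'E'
def go(x,y,z,yaw,s=None):
    s=s or bot.get_obs(); Rm=R.from_euler("xyz",s["tcp_rot"]).as_matrix()
    d=Rm.T@(np.array([x,y,z])-s["tool_pos"]); t=(np.degrees(s["tcp_rot"][2])-yaw+180)%360-180
    print("shift cm",np.round(d/10,2),"turn",round(t,2), "pos",np.round(s["tool_pos"],1),"yaw",round(np.degrees(s["tcp_rot"][2]),2),"t",round(s["time"],2))
E
python3 -m crank '[[[1,-10,-20,0,8],[1,-20,-30,0,16],[1,-30,-35,0,24],[1,-40,-40,0,32],[1,-52.7,-54.3,0,40],[1,-52.7,-54.3,0,48],[1,-52.7,-54.3,0,56],[1,-52.7,-54.3,0,64],[1,-52.7,-54.3,0,71.3],[1,-52.7,-54.3,0,71.3]]]'
python3 -c "
from h import *
go(479.1,-219.2,150,86.1)"
```

```text
time: 1.1
tool_pos: [375.6, 17.5, 226.8]
tcp_rot: [3.141, -0.0, 1.499]
contact_force: [0.8, 0.6, -0.0]
grip_width: 91.8
finger_force: 0.0
shift cm [-22.87  12.     7.68] turn -0.19 pos [375.6  17.5 226.8] yaw 85.91 t 1.1
```

```bash
python3 -m crank '[[[1,-5,3,0,0],[1,-10,6,0,0],[1,-14,8,1,0],[1,-18,10,3,0],[1,-22.9,12,6,0],[1,-22.9,12,7.7,0],[1,-22.9,12,7.7,0],[1,-22.9,12,7.7,0],[1,-22.9,12,7.7,0],[1,-22.9,12,7.7,0]]]'
python3 - <<'E'
from h import *
go(479.1,-219.2,49,86.1)
im,d,P=cloud("wrist"); cv2.imwrite("pics/w1.png",im[...,::-1])
m=(P[...,2]>84)&(P[...,2]<97)&(P[...,0]>430)&(P[...,0]<520)&(P[...,1]<-190)&(P[...,1]>-400)
T=P[m]; r=cv2.minAreaRect(T[:,:2].astype(np.float32)); print(r,np.percentile(T[:,2],[5,50,95]))
for a in(-200,-220,-240,-260): q=T[abs(T[:,1]-a)<5]; print(a,q[:,0].min() if len(q) else 0,q[:,0].max() if len(q) else 0)
m=(P[...,2]>99)&(P[...,2]<110)&(abs(P[...,1]+294)<40)&(abs(P[...,0]-474)<60); print("collar",P[m].mean(0) if m.any() else 0)
E
```

```text
time: 2.1
tool_pos: [480.2, -216.2, 151.2]
tcp_rot: [3.139, 0.001, 1.505]
contact_force: [-0.4, 0.1, -0.2]
grip_width: 91.6
finger_force: 0.0
shift cm [-0.3  -0.11 10.22] turn 0.12 pos [ 480.2 -216.2  151.2] yaw 86.22 t 2.1
((473.2283935546875, -276.3304443359375), (145.79457092285156, 46.606170654296875), 86.19902038574219) [89.68655246 90.92337472 91.93412293]
-200 455.5265266026371 496.9085062563888
-220 453.97382045254744 499.86772706404446
-240 452.56873894370614 499.18029623574705
-260 451.91009834343487 497.7063566412882
collar [ 471.80036136 -296.24110249  104.52264631]
```

View pics/w1.png

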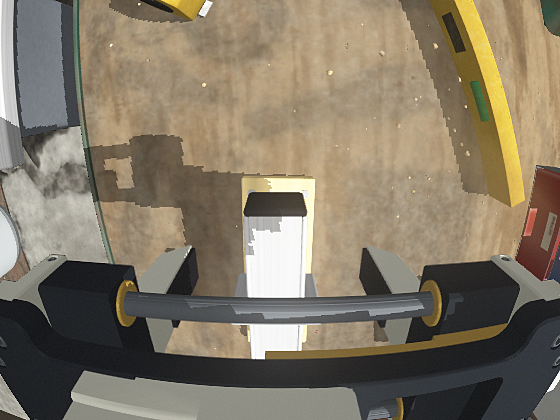

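The tube's near plug is at (275,205), centred between the open fingers at (180,280) and (375,280). I'll descend, grip and make a small test lift.

```bash
python3 -m crank '[[[1,-0.3,-0.2,4,0],[1,-0.3,-0.2,8,0],[1,-0.3,-0.2,10.2,0],[1,-0.3,-0.2,10.2,0],[0.3,-0.3,-0.2,10.2,0],[0.3,-0.3,-0.2,10.2,0],[0.3,-0.3,-0.2,10.2,0],[0.3,-0.3,-0.2,10.2,0],[0.3,-0.3,-0.2,10.2,0],[0.3,-0.3,-0.2,10.2,0]]]'
python3 -c "
from h import *
s=bot.get_obs();print(s['contact_force'],s['moment'])"
python3 -m crank '[[[0.3,0,0,-0.4,0],[0.3,0,0,-0.8,0],[0.3,0,0,-1.2,0],[0.3,0,0,-1.2,0],[0.3,0,0,-1.2,0],[0.3,0,0,-1.2,0],[0.3,0,0,-1.2,0],[0.3,0,0,-1.2,0],[0.3,0,0,-1.2,0],[0.3,0,0,-1.2,0]]]'
python3 -c "
from h import *
s=bot.get_obs();print(s['contact_force'],s['moment'])"
```

```text
time: 3.15
tool_pos: [477.6, -219.9, 48.0]
tcp_rot: [3.141, 0.0, 1.503]
contact_force: [-0.0, -0.1, -0.5]
grip_width: 48.4
finger_force: 0.0
[-0.02924047 -0.14231766 -0.54298336] [-0.08068346  0.03748869 -0.01581089]
time: 4.15
tool_pos: [477.5, -219.7, 59.7]
tcp_rot: [-3.141, -0.0, 1.503]
contact_force: [-1.7, 2.6, -1.7]
grip_width: 46.0
finger_force: 30.0
[-1.68085562  2.60942321 -1.7268325 ] [ 0.37070187  0.36886845 -0.25467753]
```

```bash
python3 -m crank '[[[0.3,0,0,-1,0],[0.3,0,0,-2,0],[0.3,0,0,-3,0],[0.3,0,0,-4,0],[0.3,0,0,-5,0],[0.3,0,0,-6,0],[0.3,0,0,-7,0],[0.3,0,0,-7,0],[0.3,0,0,-7,0],[0.3,0,0,-7,0]]]'
python3 -c "
from h import *
s=bot.get_obs();print(s['contact_force'],s['moment'])
im,d,P=cloud('side');cv2.imwrite('pics/s2.png',cv2.resize(im[170:390,200:420,::-1],None,fx=2.5,fy=2.5))"
```

```text
time: 5.15
tool_pos: [478.3, -219.8, 131.1]
tcp_rot: [3.139, 0.001, 1.504]
contact_force: [-0.9, 5.0, 7.6]
grip_width: 45.8
finger_force: 30.0
[-0.94547933  4.98645593  7.55073789] [ 0.20393346  0.41188852 -0.15364428]
```

View pics/s2.png

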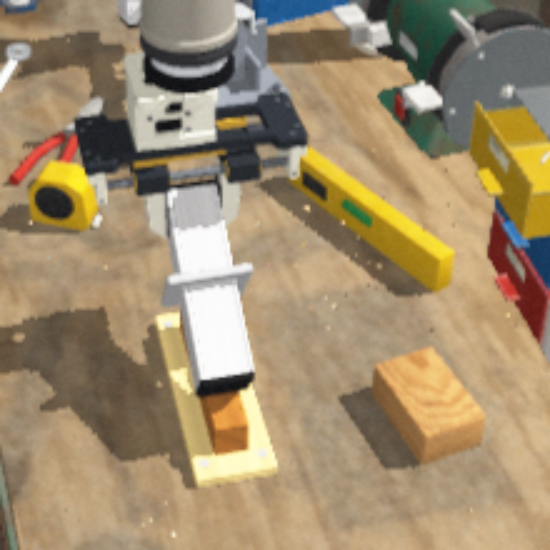

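```bash
python3 -m crank '[[[0.3,0,0,-1.5,0],[0.3,0,0,-3,0],[0.3,0,0,-4.5,0],[0.3,0,0,-6,0],[0.3,0,0,-7.5,0],[0.3,0,0,-9,0],[0.3,0,0,-10.5,0],[0.3,0,0,-12,0],[0.3,0,0,-12,0],[0.3,0,0,-12,0]]]'
python3 -c "
from h import *
s=bot.get_obs();print(s['contact_force'],s['moment'])
im,d,P=cloud('side');cv2.imwrite('pics/s3.png',cv2.resize(im[120:340,180:400,::-1],None,fx=2.5,fy=2.5))"
```

```text
time: 6.2
tool_pos: [477.2, -219.7, 248.6]
tcp_rot: [-3.14, -0.001, 1.503]
contact_force: [0.8, 0.3, -7.1]
grip_width: 46.1
finger_force: 30.0
[ 0.78499637  0.26834699 -7.11366709] [ 0.34105218 -0.00637871  0.00105649]
```

View pics/s3.png

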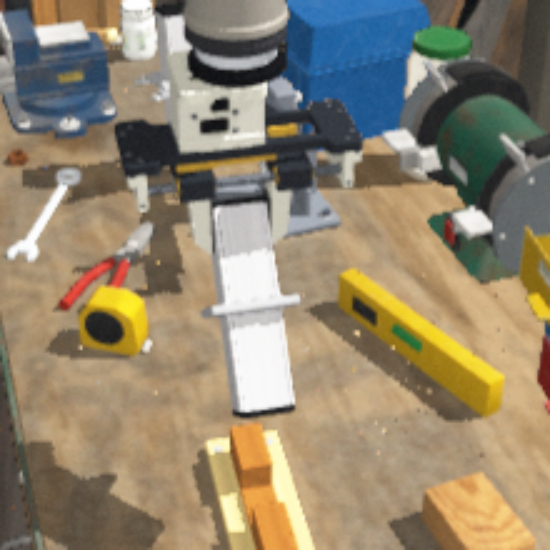

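The weight hangs free, tilted about 27° with its lower end toward −y. The moment of 0.34 Nm puts the centre of mass about 50 mm off the grip line, so the heavy end is the lower one. I'll straighten the tube against the bearer's fixed +y end face.

```bash
python3 -m crank '[[[0.3,3,0,0,0],[0.3,6,0,0,0],[0.3,9,0,0,0],[0.3,11.5,0,0,0],[0.3,11.5,0,2,0],[0.3,11.5,0,4,0],[0.3,11.5,0,6,0],[0.3,11.5,0,7.7,0],[0.3,11.5,0,7.7,0],[0.3,11.5,0,7.7,0]]]'
python3 -c "
from h import *
s=bot.get_obs();print(s['contact_force'],s['moment'])"
python3 -m crank '[[[0.3,-1.5,0,0,0],[0.3,-3,0,0,0],[0.3,-4.5,0,0,0],[0.3,-5.5,0,0,0],[0.3,-6.5,0,0,0],[0.3,-7,0,0,0],[0.3,-7.5,0,0,0],[0.3,-8,0,0,0],[0.3,-8,0,0,0],[0.3,-8,0,0,0]]]'
python3 -c "
from h import *
s=bot.get_obs();print(s['contact_force'],s['moment'])
im,d,P=cloud('side');cv2.imwrite('pics/s4.png',cv2.resize(im[120:340,180:400,::-1],None,fx=2.5,fy=2.5))"
```

```text
time: 7.25
tool_pos: [485.1, -105.0, 172.3]
tcp_rot: [-3.14, -0.0, 1.503]
contact_force: [0.4, 0.2, -6.7]
grip_width: 45.8
finger_force: 30.0
[ 0.35166588  0.17657823 -6.71985169] [ 0.27331683 -0.00417383 -0.04330831]
time: 8.25
tool_pos: [480.0, -185.1, 172.7]
tcp_rot: [3.141, 0.0, 1.504]
contact_force: [-0.3, -0.5, -5.8]
grip_width: 45.9
finger_force: 30.0
[-0.28411444 -0.4991334  -5.84329143] [0.02960029 0.03316271 0.00528198]
```

View pics/s4.png

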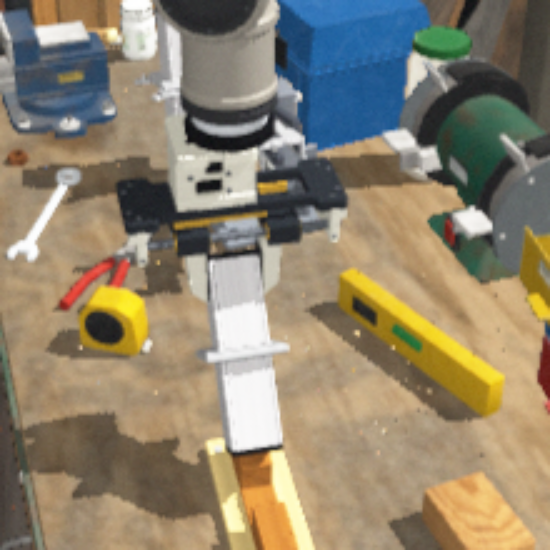

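The tube is now nearly upright, with its lower end touching the bearer end at crop (245,450). I'll measure the tilt from depth.

```bash
cat >> h.py <<'E'
def tilt():
    im,d,P=cloud('side'); s=bot.get_obs(); t=s['tool_pos']
    D=P-t; m=(abs(D[...,0])<24)&(D[...,1]<0)&(D[...,1]>-110)&(D[...,2]<-12)&(D[...,2]>-135)&(im.min(-1)>120)
    Q=P[m]
    for _ in range(4):
        A=np.c_[Q[:,0],Q[:,2],np.ones(len(Q))]; c=np.linalg.lstsq(A,Q[:,1],rcond=None)[0]; r=A@c-Q[:,1]; Q=Q[abs(r)<max(2.5,1.5*np.median(abs(r)))]
    print("face n",len(Q),"tilt dy/dz deg",np.degrees(np.arctan(c[1])),"yaw",np.degrees(np.arctan(c[0])),"face y at tcp",c[0]*t[0]+c[1]*(t[2]+19)+c[2]-t[1])
    m=(abs(D[...,0])<50)&(D[...,1]<25)&(D[...,1]>-120)&(D[...,2]<-12)&(D[...,2]>-100)&(P[...,1]<c[0]*P[...,0]+c[1]*P[...,2]+c[2]-6)
    if m.sum()>5: print("collar",m.sum(),np.median(P[m],0)-t)
    return im,P
E
python3 -c "
from h import *
tilt()"
```

```text
face n 477 tilt dy/dz deg 34.22450759644082 yaw -4.212602350536492 face y at tcp -22.08984713668565
collar 138 [ -6.73715686 -64.78240967 -21.84991929]
```

```bash
python3 -c "
from h import *
im,d,P=cloud('side'); t=bot.get_obs()['tool_pos']; D=P-t
for z in range(20,-160,-10):
    m=(abs(D[...,2]-z)<5)&(abs(D[...,0])<20)&(D[...,1]<20)&(D[...,1]>-140)
    q=D[m]; print(z,len(q),np.round(np.percentile(q[:,1],[5,50,95]),0) if len(q) else '')
"
```

```text
20 99 [-25. -19. -13.]
10 102 [-32. -26. -20.]
0 95 [-38. -33. -28.]
-10 95 [-45. -40. -33.]
-20 171 [-68. -51. -42.]
-30 34 [-65. -58. -47.]
-40 87 [-66. -61. -57.]
-50 97 [-73. -68. -63.]
-60 92 [-80. -76. -70.]
-70 94 [-87. -82. -77.]
-80 89 [-94. -90. -85.]
-90 93 [-103.  -97.  -91.]
-100 63 [-106. -103.  -98.]
-110 0 
-120 0 
-130 88 [-97. -89. -80.]
-140 43 [-96. -93. -77.]
-150 60 [-114.  -94.  -71.]
```

```bash
python3 -m crank '[[[0.3,0,0,-2,0],[0.3,0,0,-4,0],[0.3,3,0,-4,0],[0.3,5,0,-4,0],[0.3,7,0,-4,0],[0.3,9,0,-4,0],[0.3,9,0,-4,0],[0.3,9,0,-4,0],[0.3,9,0,-4,0],[0.3,9,0,-4,0]]]'
python3 - <<'E'
from h import *
s=bot.get_obs();print(s['contact_force'],s['moment'])
im,P=tilt(); print(bot.get_obs()['moment'])
go(484,-99,138,86.1)
hsv=cv2.cvtColor(im,cv2.COLOR_RGB2HSV).astype(int)
# bearer top at z~45, foot ~12 in side view
near=(abs(P[...,0]-474)<45)&(P[...,1]<-150)&(P[...,1]>-420)
b=near&(abs(P[...,2]-45)<4); f=near&(abs(P[...,2]-12)<4)&(im[...,0]>190)
print("bearer top",b.sum(),np.percentile(P[b],[1,50,99],axis=0).round(1).tolist())
print("foot",f.sum(),np.percentile(P[f],[1,50,99],axis=0).round(1).tolist())
E
```

```text
time: 9.4
tool_pos: [485.9, -95.8, 212.6]
tcp_rot: [-3.142, 0.0, 1.503]
contact_force: [0.5, -0.9, -6.6]
grip_width: 46.2
finger_force: 30.0
[ 0.46271765 -0.92356035 -6.62766333] [ 0.23904099  0.03813246 -0.04090308]
face n 506 tilt dy/dz deg 29.444240655352647 yaw -4.6593298073558875 face y at tcp -19.56059483581548
collar 120 [ -6.435788   -59.87954119 -27.39856246]
[0.20494776 0.0510379  0.01226486]
shift cm [-0.34 -0.17  7.46] turn -0.01 pos [485.9 -95.8 212.6] yaw 86.09 t 9.45
bearer top 483 [[453.6, -379.9, 41.1], [471.4, -332.7, 43.2], [490.3, -225.4, 46.8]]
foot 982 [[433.5, -402.0, 8.1], [469.9, -325.0, 10.4], [510.7, -205.7, 15.7]]
```

```bash
cat >> h.py <<'E'
def avg(n=16):
    M=[]
    for _ in range(n):
        s=bot.get_obs(); M.append(np.r_[s['contact_force'],s['moment']]); bot.capture('side')
    M=np.array(M); print("mean",M.mean(0).round(3),"sd",M.std(0).round(3),"t",s['time'])
E
python3 -c "
from h import *
avg()"
```

```text
mean [-7.000e-02  1.350e-01 -6.903e+00  2.190e-01  4.400e-02 -4.000e-03] sd [0.514 0.428 0.329 0.025 0.029 0.02 ] t 10.2
```

```bash
python3 - <<'E'
from h import *
z=np.load("pics/top.npz"); im=z["im"]; P=z["P"]
h=cv2.cvtColor(im[215:265,360:465],cv2.COLOR_RGB2HSV); Q=P[215:265,360:465]
m=(abs(Q[...,2]-12)<5)&(h[...,2]>150)&(h[...,1]>70)
T=Q[m]; print(m.sum(),cv2.minAreaRect(T[:,:2].astype(np.float32)),np.percentile(T,[1,50,99],axis=0).round(1).tolist())
E
```

```text
190 ((475.6549377441406, -301.78131103515625), (200.93179321289062, 70.09733581542969), 85.12945556640625) [[433.5, -399.2, 7.1], [503.4, -267.2, 11.6], [516.7, -202.5, 16.6]]
```

```bash
python3 -m crank '[[[0.3,-0.7,0,3,0],[0.3,-1.5,0,6.6,0],[0.3,-1.5,0,6.6,0],[0.3,-2.6,0,6.3,0],[0.3,-3.7,0,5.9,0],[0.3,-5.3,0,5.1,0],[0.3,-7.9,0,4.5,0],[0.3,-9.2,0,4.4,0],[0.3,-10.2,0,4.3,0],[0.3,-10.2,0,4.3,0]]]'
python3 - <<'E'
from h import *
tilt(); avg(4)
E
python3 -m crank '[[[0.3,1,0,0,0],[0.3,3,0,-1,0],[0.3,5,0,-3,0],[0.3,7,0,-6,0],[0.3,7,0,-8,0],[0.3,7,0,-8,0],[0.3,7,0,-8,0],[0.3,7,0,-8,0],[0.3,7,0,-8,0],[0.3,7,0,-8,0]]]'
python3 - <<'E'
from h import *
tilt(); avg(12)
E
```

```text
time: 11.25
tool_pos: [479.3, -198.3, 170.4]
tcp_rot: [3.14, 0.001, 1.502]
contact_force: [0.2, -0.0, -7.4]
grip_width: 45.6
finger_force: 30.0
face n 532 tilt dy/dz deg 3.7978401127103956 yaw -4.416531811752338 face y at tcp -13.143570439044254
collar 142 [ -5.7538868  -29.0960312  -46.83428596]
mean [-2.400e-01  1.730e-01 -7.142e+00 -1.000e-01  5.500e-02 -1.000e-03] sd [0.397 0.463 0.231 0.043 0.024 0.016] t 11.45
time: 12.5
tool_pos: [483.4, -127.2, 248.7]
tcp_rot: [-3.14, -0.001, 1.503]
contact_force: [-0.3, -0.2, -6.8]
grip_width: 45.9
finger_force: 30.0
face n 558 tilt dy/dz deg 3.2283471312066094 yaw -4.174896075805883 face y at tcp -12.369312618900153
collar 141 [ -3.30647951 -27.40558456 -48.35835838]
mean [ 0.025  0.122 -6.725 -0.141  0.057 -0.007] sd [0.593 0.493 0.458 0.021 0.033 0.02 ] t 13.1
```

Between 29° and 3° of tilt the moment changed by 0.36 Nm. That is a lever of about 115 mm, so the heavy end is confirmed down. Next I'll find exactly where the tube and collar sit relative to the tool.

```bash
python3 - <<'E'
from h import *
z=np.load("pics/side.npz"); P=z["P"]; im=z["im"]
m=(P[...,2]>99)&(P[...,2]<110)&(abs(P[...,1]+294)<30)&(abs(P[...,0]-474)<60); print("side collar0",P[m].mean(0))
m=(abs(P[...,2]-91)<4)&(abs(P[...,1]+294)<120)&(abs(P[...,0]-474)<50); print("side tube0",cv2.minAreaRect(P[m][:,:2].astype(np.float32)))
m=(im.min(-1)>125)&(P[...,2]>165)&(P[...,2]<200)&(abs(P[...,1]-71)<60)&(abs(P[...,0]-570)<70); print("side fork0",m.sum(),cv2.minAreaRect(P[m][:,:2].astype(np.float32)))
s=bot.get_obs(); im,d,P=cloud("wrist"); cv2.imwrite("pics/w2.png",im[...,::-1])
D=(P-s["tool_pos"])@R.from_euler("xyz",s["tcp_rot"]).as_matrix()
for zz in range(-20,150,10):
    m=(abs(D[...,2]-zz)<5)&(abs(D[...,1])<20)&(abs(D[...,0])<60); q=D[m]
    print(zz,len(q),np.percentile(q[:,0],[2,50,98]).round(1) if len(q)>5 else '')
m=(D[...,2]>35)&(D[...,2]<75)&(abs(D[...,1])<45)&(D[...,0]>25)&(D[...,0]<60); q=D[m]
print("collar",m.sum(),np.percentile(q,[2,50,98],axis=0).round(1).tolist() if len(q) else '')
E
```

```text
side collar0 [ 471.50615373 -296.00924408  102.04081632]
side tube0 ((471.9451599121094, -296.0794677734375), (181.08358764648438, 72.4059829711914), 76.87782287597656)
side fork0 295 ((570.9014892578125, 72.3852310180664), (110.36974334716797, 98.39309692382812), 4.075127124786377)
-20 523 [34.8 35.4 35.9]
-10 443 [34.2 34.7 35.2]
0 359 [33.6 34.1 34.5]
10 306 [32.8 33.4 33.8]
20 264 [32.2 32.7 33.1]
30 235 [31.6 32.  32.5]
40 208 [30.9 31.3 31.8]
50 1404 [31.2 38.  44.8]
60 0 
70 0 
80 0 
90 0 
100 0 
110 0 
120 0 
130 0 
140 0 
collar 3051 [[26.3, -35.4, 37.7], [36.5, -0.7, 48.6], [44.7, 34.5, 51.5]]
```

View pics/w2.png

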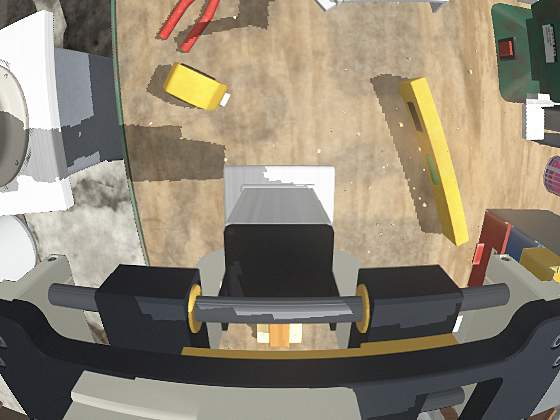

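The wrist view shows the upright tube's plug at (278,265) and collar top at (278,185). The collar middle lies at tool (7.5, −0.7, 52) mm with 3.5° of tilt, leaning helpfully. Now to a spot in front of the fork.

```bash
python3 -c "
from h import *
go(472.7,55.3,262,94.8)"
python3 -m crank '[[[0.3,4,0,-1.3,-4],[0.3,8,0,-1.3,-8.7],[0.3,11,-0.5,-1.3,-8.7],[0.3,14,-1,-1.3,-8.7],[0.3,16,-1.5,-1.3,-8.7],[0.3,17.5,-2,-1.3,-8.7],[0.3,18.1,-2.3,-1.3,-8.7],[0.3,18.1,-2.3,-1.3,-8.7],[0.3,18.1,-2.3,-1.3,-8.7],[0.3,18.1,-2.3,-1.3,-8.7]]]'
python3 - <<'E'
from h import *
go(472.7,55.3,262,94.8)
s=bot.get_obs(); im,d,P=cloud("wrist"); cv2.imwrite("pics/w3.png",im[...,::-1])
D=(P-s["tool_pos"])@R.from_euler("xyz",s["tcp_rot"]).as_matrix()
np.savez("pics/w3.npz",im=im,P=P,D=D)
m=(im.min(-1)>110)&(P[...,2]>165)&(P[...,2]<200)&(abs(P[...,1]-71)<60)&(P[...,0]>512)&(P[...,0]<640); Q=P[m]
print(m.sum(),cv2.minAreaRect(Q[:,:2].astype(np.float32)) if m.sum()>4 else '')
for x0 in range(515,620,8):
    y=np.sort(Q[abs(Q[:,0]-x0)<4][:,1])
    if len(y)<4: continue
    g=np.split(y,np.where(np.diff(y)>8)[0]+1); print(x0,[(round(a[0],1),round(a[-1],1)) for a in g if len(a)>3])
for zz in(0,20,40):
    m=(abs(D[...,2]-zz)<4)&(abs(D[...,1])<20)&(abs(D[...,0])<60); print(zz,np.median(D[m],0) if m.any() else '')
E
```

```text
shift cm [18.12 -2.34 -1.22] turn -8.66 pos [ 483.8 -127.1  249.7] yaw 86.14 t 13.2
time: 14.2
tool_pos: [473.3, 54.2, 262.7]
tcp_rot: [3.141, 0.0, 1.654]
contact_force: [0.3, 0.1, -6.3]
grip_width: 45.8
finger_force: 30.0
shift cm [ 0.11 -0.05  0.07] turn -0.02 pos [473.3  54.2 262.7] yaw 94.78 t 14.2
5989 ((571.1464233398438, 78.39693450927734), (111.8512954711914, 95.80694580078125), 5.831359386444092)
515 [(np.float64(102.3), np.float64(115.4))]
523 [(np.float64(30.9), np.float64(36.8)), (np.float64(99.5), np.float64(114.4))]
531 [(np.float64(29.5), np.float64(40.7)), (np.float64(94.9), np.float64(112.2))]
539 [(np.float64(28.2), np.float64(45.0)), (np.float64(95.9), np.float64(112.3))]
547 [(np.float64(29.4), np.float64(45.5)), (np.float64(96.7), np.float64(112.7))]
555 [(np.float64(29.7), np.float64(46.3)), (np.float64(97.1), np.float64(113.4))]
563 [(np.float64(30.1), np.float64(46.6)), (np.float64(97.7), np.float64(114.5))]
571 [(np.float64(30.9), np.float64(48.1)), (np.float64(98.5), np.float64(114.6))]
579 [(np.float64(31.8), np.float64(48.0)), (np.float64(99.5), np.float64(115.7))]
587 [(np.float64(32.3), np.float64(49.0)), (np.float64(99.5), np.float64(116.0))]
595 [(np.float64(32.9), np.float64(116.5))]
603 [(np.float64(33.7), np.float64(116.6))]
611 [(np.float64(34.5), np.float64(130.9))]
619 [(np.float64(35.1), np.float64(130.9))]
0 [31.91474067  0.32677829 -0.44101131]
20 [28.84130841  0.42795866 19.50445954]
40 [25.74868741  0.55046224 39.76957333]
```

View pics/w3.png

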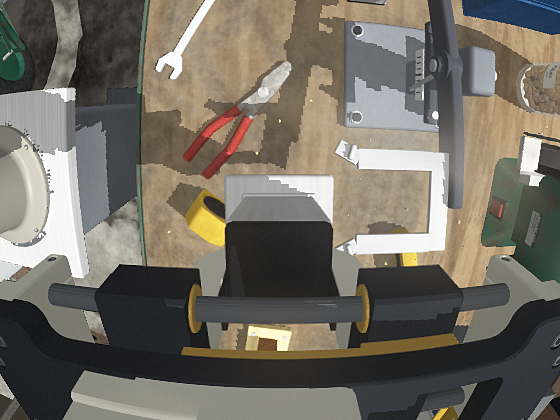

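```bash
python3 - <<'E'
from h import *
z=np.load("pics/w3.npz"); P=z["P"]; im=z["im"]
m=(im.min(-1)>110)&(P[...,2]>165)&(P[...,2]<205)&(abs(P[...,1]-74)<12)&(P[...,0]>540)&(P[...,0]<640); q=P[m]; print("slot back edge x",np.percentile(q[:,0],[0,1,5,50,99]),"z",np.median(q[:,2]))
for n,a,b in(("R",25,50),("L",94,118)):
    m=(im.min(-1)>110)&(P[...,2]>160)&(P[...,2]<210)&(P[...,1]>a)&(P[...,1]<b)&(P[...,0]>500)&(P[...,0]<580); q=P[m]; print(n,"tip",np.percentile(q[:,0],[0,1,2]),"z",np.percentile(q[:,2],[2,50,98]), "plate z",np.median(q[q[:,0]>535][:,2]))
E
```

```text
slot back edge x [596.57367502 597.00850543 598.26323944 607.76534056 625.48239011] z 181.3875804783804
R tip [519.72887666 523.48328232 525.49958356] z [185.95202697 188.57512979 193.71741692] plate z 188.51472171765164
L tip [500.2585463  511.98846459 513.84764959] z [172.05631806 174.77518569 179.49525091] plate z 174.86330268066465
```

The fork slot's back edge is at x≈597 and its centre at y≈73, with yaw of about 4.6°. The tube now tilts 8.8°, close to the fork's 11.5°. In the view the fork is at (390,195) with its opening toward the weight's collar. I'll line up and slide in above the lips.

```bash
python3 -m crank '[[[0.3,0.5,0,0,0],[0.3,1,0,0.2,0],[0.3,1.4,0,0.4,0],[0.3,1.4,0.6,0.4,0],[0.3,1.4,1.5,0.4,0],[0.3,1.4,2.4,0.4,0],[0.3,1.4,3.2,0.4,0],[0.3,1.4,3.8,0.4,0],[0.3,1.4,4,0.4,0],[0.3,1.4,4,0.4,0]]]'
cat >> h.py <<'E'
def tubeW():
    s=bot.get_obs(); im,d,P=cloud("wrist"); Rt=R.from_euler("xyz",s["tcp_rot"]).as_matrix()
    D=(P-s["tool_pos"])@Rt
    m=(D[...,2]>-15)&(D[...,2]<42)&(abs(D[...,1])<18)&(abs(D[...,0]-27)<22); Q=D[m]
    c=np.polyfit(Q[:,2],Q[:,0],1); k=-c[0]; x=c[1]-23*np.hypot(1,k)
    m=(D[...,2]>38)&(D[...,2]<60)&(abs(D[...,1])<38)&(D[...,0]>np.polyval(c,D[...,2])+3)&(D[...,0]<60); q=D[m]
    zc=np.median(q[:,2]) if len(q) else np.nan
    print("tilt",round(np.degrees(np.arctan(k)),2),"axis x at z=51:",round(x-k*51,1),"collar top z",round(zc,1),"collar y",np.percentile(q[:,1],[1,99]).round(1) if len(q) else '', "W",np.round(s["tool_pos"]+Rt@[x-k*51,0,zc+4],1))
    return im,D,P
E
python3 - <<'E'
from h import *
tubeW(); go(570,76,258,94.8)
E
```

```text
time: 15.25
tool_pos: [511.9, 72.4, 258.5]
tcp_rot: [-3.141, -0.0, 1.655]
contact_force: [-0.1, -0.4, -7.2]
grip_width: 46.0
finger_force: 30.0
tilt 8.62 axis x at z=51: 0.9 collar top z 52.4 collar y [-35.9  35. ] W [511.8  73.3 202.1]
shift cm [-0.13  5.85  0.05] turn 0.04 pos [511.6  72.4 258.5] yaw 94.84 t 15.3
```

```bash
python3 -m crank '[[[0.3,-0.1,0.6,0,0],[0.3,-0.1,1.4,0,0],[0.3,-0.1,2.2,0,0],[0.3,-0.1,3,0,0],[0.3,-0.1,3.8,0,0],[0.3,-0.1,4.6,0,0],[0.3,-0.1,5.3,0,0],[0.3,-0.1,5.8,0,0],[0.3,-0.1,5.8,0,0],[0.3,-0.1,5.8,0,0]]]'
python3 - <<'E'
from h import *
im,D,P=tubeW(); go(570,73,237,94.8); print(bot.get_obs()['contact_force'])
cv2.imwrite("pics/w4.png",im[...,::-1])
E
```

```text
time: 16.3
tool_pos: [569.4, 76.3, 258.5]
tcp_rot: [-3.141, -0.0, 1.655]
contact_force: [-0.7, -0.0, -7.1]
grip_width: 45.6
finger_force: 30.0
tilt 8.62 axis x at z=51: 0.9 collar top z 52.3 collar y [-35.9  35. ] W [569.3  77.2 202.2]
shift cm [-0.34  0.04  2.17] turn 0.04 pos [569.3  76.3 258.7] yaw 94.84 t 16.35
[-0.2104638   0.6986519  -6.59300936]
```

View pics/w4.png

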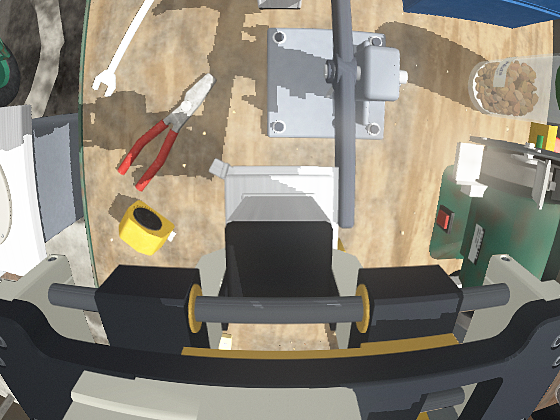

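The weight is in the slot with no contact. The left lip shows at (217,168), just ahead of the collar edge at (228,185). I'll lower it to seat the collar.

```bash
python3 -m crank '[[[0.3,-0.05,0,0.4,0],[0.3,-0.1,0,0.8,0],[0.3,-0.2,0,1.2,0],[0.3,-0.25,0,1.6,0],[0.3,-0.3,0,1.9,0],[0.3,-0.35,0,2.1,0],[0.3,-0.35,0,2.1,0],[0.3,-0.35,0,2.1,0],[0.3,-0.35,0,2.1,0],[0.3,-0.35,0,2.1,0]]]'
python3 - <<'E'
from h import *
tubeW(); avg(3)
E
```

```text
time: 17.35
tool_pos: [569.8, 72.9, 238.0]
tcp_rot: [3.141, -0.0, 1.655]
contact_force: [-2.3, 1.1, -2.2]
grip_width: 45.7
finger_force: 30.0
tilt 8.61 axis x at z=51: 0.9 collar top z 52.3 collar y [-35.8  35. ] W [569.7  73.9 181.7]
mean [-2.972  1.202 -2.092  0.093  0.691 -0.097] sd [0.144 0.369 0.471 0.029 0.019 0.021] t 17.5
```

```bash
python3 -m crank '[[[0.3,0,0,-0.3,0],[0.3,0,0,-0.6,0],[0.3,0,-0.1,-0.6,0],[0.3,0,-0.25,-0.6,0],[0.3,0,-0.25,-0.6,0],[0.3,0,-0.25,-0.3,0],[0.3,0,-0.25,0,0],[0.3,0,-0.25,0,0],[0.3,0,-0.25,0,0],[0.3,0,-0.25,0,0]]]'
python3 - <<'E'
from h import *
im,D,P=tubeW(); avg(3)
cv2.imwrite("pics/w5.png",cv2.resize(im[140:270,190:370,::-1],None,fx=4,fy=4,interpolation=2))
E
```

```text
time: 18.55
tool_pos: [567.5, 72.5, 238.3]
tcp_rot: [3.141, 0.0, 1.655]
contact_force: [-1.1, -0.7, -2.1]
grip_width: 46.1
finger_force: 30.0
tilt 8.69 axis x at z=51: 0.8 collar top z 52.3 collar y [-36.4  35.1] W [567.5  73.3 182. ]
mean [-0.863 -0.952 -1.685 -0.416  0.231  0.019] sd [0.113 0.418 0.207 0.025 0.016 0.037] t 18.7
```

View pics/w5.png

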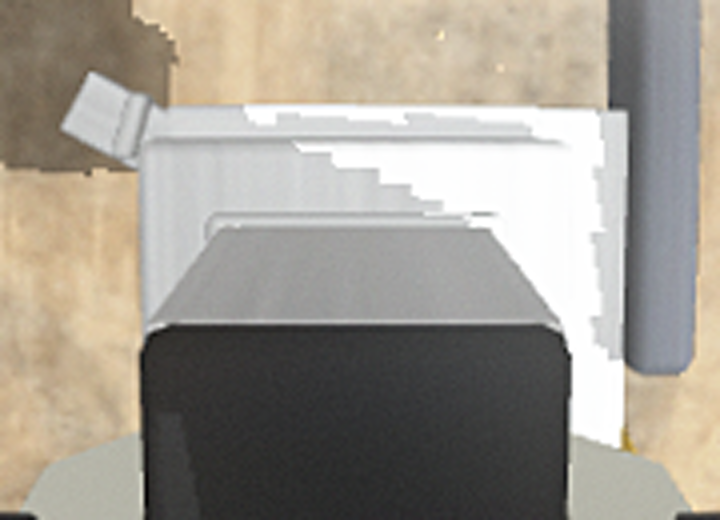

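The collar lies flat on the fork plate just behind the lip at crop (140,120), and the plate shows all round it. I'll press the end down along its arc until level.

```bash
python3 -m crank '[[[0.3,-0.15,0.1,0.25,0],[0.3,-0.35,0.1,0.5,0],[0.3,-0.5,0.1,0.75,0],[0.3,-0.7,0.1,1,0],[0.3,-0.85,0.1,1.25,0],[0.3,-1.0,0.1,1.5,0],[0.3,-1.2,0.1,1.75,0],[0.3,-1.4,0.1,2.0,0],[0.3,-1.5,0.1,2.2,0],[0.3,-1.5,0.1,2.2,0]]]'
cat >> h.py <<'E'
def scene(name):
    im,d,P=cloud("top"); cv2.imwrite(name,cv2.resize(im[130:240,130:310,::-1],None,fx=4,fy=4,interpolation=2))
    # beam bar tilt from side view cloud
    im2,d2,P2=cloud("side"); m=(im2.min(-1)>100)
    return im,P,im2,P2
E
python3 - <<'E'
from h import *
im,D,P=tubeW(); avg(3)
m=(im.min(-1)>110)&(P[...,2]>140)&(P[...,2]<205)&(P[...,0]>500)&(P[...,0]<640)&(abs(P[...,1]-110)<60)
b=(P[...,2]>120)&(P[...,2]<205)&(P[...,0]>600)&(P[...,0]<645)&(abs(P[...,1]-120)<80)
q=P[b]; print("bar slope deg",np.degrees(np.arctan(np.polyfit(q[:,1],q[:,2],1)[0])) ,len(q),np.percentile(q,[2,98],axis=0))
go(570,60,215,94.8)
E
```

```text
time: 19.75
tool_pos: [569.8, 57.4, 215.5]
tcp_rot: [3.141, 0.0, 1.655]
contact_force: [-0.9, 0.1, 2.3]
grip_width: 45.7
finger_force: 30.0
tilt 1.84 axis x at z=51: 10.2 collar top z 48.7 collar y [-36.9  36.5] W [569.   67.5 162.8]
mean [-1.682  0.436  2.509  0.418  0.363  0.055] sd [0.563 0.496 0.582 0.064 0.007 0.036] t 19.9
bar slope deg 0.3933157130761999 7961 [[601.27870019  55.11301325 141.04398726]
 [642.52827913 198.35719173 170.63428007]]
shift cm [0.25 0.04 0.1 ] turn 0.03 pos [569.8  57.5 216. ] yaw 94.83 t 19.95
```

The beam is nearly level: the weight middle is at z 162.8 and the tilt is 1.8°. Release.

```bash
python3 -m crank '[[[0.6,0,0,0,0],[1,0,0,0,0],[1,0,0,0,0],[1,0,0,0,0],[1,0,0,0,0],[1,0,0,0,0],[1,0,0,0,0],[1,0,0,0,0],[1,0,0,0,0],[1,0,0,0,0]]]'
python3 - <<'E'
from h import *
im,D,P=tubeW(); avg(3)
E
```

```text
time: 20.95
tool_pos: [569.7, 57.7, 215.7]
tcp_rot: [3.142, -0.0, 1.655]
contact_force: [-0.8, -0.0, -0.3]
grip_width: 91.9
finger_force: 0.0
tilt -0.8 axis x at z=51: 9.3 collar top z 52.0 collar y [-37.1  36. ] W [568.9  67.  159.8]
mean [ 0.463 -0.792 -0.232 -0.085  0.02  -0.005] sd [0.21  0.399 0.261 0.01  0.024 0.03 ] t 21.1
```

Released and nearly level. I'll retract straight up, then away.

```bash
python3 -m crank '[[[1,0,0,-1,0],[1,0,0,-2.5,0],[1,0,0,-4,0],[1,0,0,-6,0],[1,0,0,-8,0],[1,0,0,-10,0],[1,0,0,-12,0],[1,0,-3,-12,0],[1,0,-7,-12,0],[1,0,-11,-12,0]]]'
python3 -m crank '[[[1,-4,-3,0,0],[1,-8,-4,0,0],[1,-12,-5,0,0],[1,-15,-5,0,0],[1,-15,-5,0,0],[1,-15,-5,0,0],[1,-15,-5,0,0],[1,-15,-5,0,0],[1,-15,-5,0,0],[1,-15,-5,0,0]]]'
cat > chk.py <<'E'
from h import *
for i in range(2):
    im,d,P=cloud("top")
    for n,x,y in(("R",567,67),("L",548,313)):
        m=(im.max(-1)<75)&(P[...,2]>200)&(P[...,2]<280)&(abs(P[...,0]-x)<45)&(abs(P[...,1]-y)<45); print(n,m.sum(),np.median(P[m],0).round(1),end=" ")
    print(bot.get_obs()['time'])
    if i==0: [bot.capture("top") for _ in range(10)]
im,d,P=cloud("side"); cv2.imwrite("pics/f.png",cv2.resize(im[100:230,190:350,::-1],None,fx=4,fy=4,interpolation=2))
E
python3 chk.py
```

```text
time: 22.15
tool_pos: [458.8, 48.4, 336.2]
tcp_rot: [3.141, 0.0, 1.655]
contact_force: [0.1, -0.2, -0.4]
grip_width: 91.9
finger_force: 0.0
time: 23.15
tool_pos: [422.9, -104.6, 335.8]
tcp_rot: [3.141, -0.0, 1.656]
contact_force: [0.2, 0.2, 0.0]
grip_width: 92.0
finger_force: 0.0
R 374 [567.9  65.9 250.9] L 414 [549.7 305.2 252.7] 23.2
R 373 [567.9  65.9 251.1] L 413 [549.6 305.4 252.8] 23.75
```

View pics/f.png

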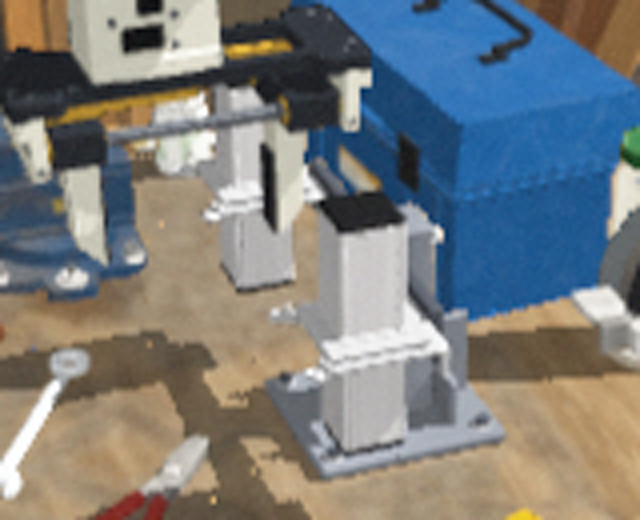

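Both weights hang upright in their forks (crop (365,320) and (255,190)) with their tops at 251 and 253 mm. The beam is level and steady, and the robot is clear.

```bash
python3 -c "
from plant import bot
print(bot.close_job())"
```

```text
the job is handed in; nothing more can be done
None
```

The loose counterweight hangs heavy end down in the right fork, the beam is level and steady, the other weight is still in its fork, and I handed the job in at about 24 s with the robot clear.

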